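# Put the dropper bottle away in an interlocked drawer unit

### The arm

A 6-joint arm with a two-finger parallel gripper is mounted at the origin on a cart in front of the work surface, level with it; the furniture and walls round the work are solid. World frame = base frame: x ahead of the robot, y to its left, z up, the work surface at z = 0. Lengths are in mm, angles in rad, forces in N, time in s.
With the tool pointing down it reaches from about 400 to 925 mm from the base axis. Payload 12.5 kg.
Tool frame: the origin (TCP) lies at the centre of the arm's flange, where the gripper is bolted on; the fingertips stand 190 mm ahead of it and the grasp point (between the pads) lies env.grip_point_offset ahead of it (env.grip_point_offset is the distance from the TCP to the grasp point, in mm); z points along the fingers, x is the direction in which the jaws open and shut, and the axes are right-handed (so a half turn about z gives the same grasp; the last joint's range is limited). The gripper opens to 95 mm and grips with 3 to 60 N. Pads are 20 mm wide; open, the fingers measure 119 mm over their backs; the gripper's body (75 mm by 180 mm) begins 59 mm behind the grasp point.
Start: joints at [1.049, 0.491, 1.559, -0, 1.092, -0.106], TCP at [252.428, 571.756, 404.761] pointing down, gripper open.
Joint ranges: [-3.1, 3.1], [-0.84, 2.19], [0.05, 2.79], [-1.13, 4.28], [0.06, 2.93], [-2.69, 2.69]. Speed limits (rad/s): [2.22, 2.22, 2.79, 3.14, 3.14, 3.14].

### API

Orientations are given as [roll, pitch, yaw] about the fixed x, y, z axes, in that order (R = Rz(yaw) Ry(pitch) Rx(roll)).
In Python, from cell import state, read_camera, camera_model, job_done, env gives the robot as it stands.
- The arm moves only by the tool arm_command, never from a script. Its argument "steps" is a list of rows, each a list of 6 numbers: the shift along the tool's x, y, z in cm, then the turn, a rotation vector about the tool's x, y, z in degrees. In form: [[dx, dy, dz, rx, ry, rz], ...]. A call has 1 to 12 rows; each row is the pose to reach, as a shift and turn from the pose commanded when the call began, along the tool's axes at that moment; what a row does not reach only later rows make up. A row lasts 1/12 s, in which the tool goes at most 41.7 mm and 7.16 degrees, less where a joint would pass 70% of its speed; a pose out of reach is approached as far as the arm can. A call with a gripper value outside its range is refused whole. "jaw" is the finger opening in cm, from 0 to 9.51, set as the call begins (left out, the last holds). The fingers move at their own pace and stop on an object; the grip force is fixed at half the most. Time passes only in rows, so rows that repeat a pose let the fingers close. It gives the time, the measured TCP pose, the force and the opening at its end, in the units of the state.
- state(): the state, without advancing time (a new reading comes with each control period).
- read_camera(name): name is "scene" or "top" or "wrist"; returns the picture (420x560x3 uint8, red, green, blue); there is no depth.
- camera_model(name): a dict with "K" (3x3 intrinsics, pixels), "k1" (the pictures are not rectified: a ray, as slopes to the right and down, at radius r is drawn at 1 + k1 r^2 times it, then the intrinsics apply), "xyz" and "rotation" of the camera in the world. Camera axes: x right, y up, looking along -z (the intrinsics and any distortion apply to the point x, -y, -z); pixel columns grow to the right and rows downward; lengths in mm; the calibration is good to about 2 mm. A picture is of the moment at which its call begins: read the wrist's pose just before it. camera_model takes no time and is no camera call; for the wrist camera it gives the pose at the moment of the call.
- job_done(): hands the job in, once; it reports no verdict.
The state is a dict: "t": time; "joints": joint angles; "qvel": joint speeds; "tau": joint torques, N m; "eef_pos": TCP position; "tcp_rot": TCP orientation; "ft_force": force on the tool from outside, world axes, zero at the start; "moment": the same for the moment, N m; "opening": opening from 0.0 (shut) to 1.0 (fully open).
Only numpy, scipy, OpenCV 4.12 (cv2) and the standard library are available. Lean on these libraries where they do the work, as an engineer would, in place of code of your own. Each camera call takes 0.05 s, during which the arm holds its last target. There are 200 camera calls.

### The job

The bench unit's left drawer, the one nearer the robot, was left open, and an interlock frees the right drawer only once the left is pushed fully home past its catch. Put the dropper bottle that stands by the red bulb away, upright, in the right drawer and finish with both drawers fully shut; do not slam them or disturb the things on the bench.

Things in the scene. Friction and masses are not known exactly. Their poses are not given: they have to be found in the camera images.
- cabinet: White two-drawer bench unit, fixed: 352 mm wide, 215 deep, 200 high. Origin: on the bench, midway between its sides, in the plane of the shut drawer fronts (panels' outer faces lie 6 mm further out); x points into the unit (drawers open along -x), y to the left as one faces the fronts, z up. It stands turned, fronts to the robot's right. Above the drawers, from 132 mm up, a fixed panel closes the front.
- overhang (a point): Middle of the lower front edge of the unit's grey top slab, 186 mm above the bench, 50 mm out from the fronts; axes as the unit's. The slab (186 to 200 mm high, 360 wide) overhangs a shut drawer's handle, which is 38 mm out: come in with the tool tilted, its upper end leaning back from the fronts by 30 to 45 degrees.
- drawer_left (a joint): How far the left drawer (unit's +y side, nearer the robot) is open, m: 0 home, 0.160 at its stop. Runs with 1.5 N friction plus 8 N per m/s. A sprung catch resists by 8 to 10 N from 12 to 6 mm before home, then draws it home to a hard stop; pulled, it lets go at 8 to 10 N. Short of the catch it stands ajar and the interlock still holds the other drawer.
- drawer_right (a joint): How far the right drawer (unit's -y side, further from the robot) is open, m: same slide, catch and travel as the left. It starts shut and cannot be opened (it stops dead after 1 or 2 mm) unless the left drawer is fully home.
- drawer_left_handle (a point): Centre of the left drawer's handle: a round upright steel bar, 12 mm thick, straight for 27 mm above and below this point, its axis 32 mm out from the panel's outer face, both sides free; 63 mm above the bench; axes as the unit's. Moves with the drawer.
- drawer_right_handle (a point): The same for the right drawer's handle.
- drawer_right_floor (a point): Point on the right drawer's inner floor, 16 mm above the bench, midway between its sides, 76 mm behind its panel's outer face; moves with it; axes as the unit's. The drawer is 130 mm wide inside, sides 50 mm high; its 12 mm thick front panel rises to 108 mm above the bench. A like bottle is fixed in it 95 mm behind this point, 35 mm to the left.
- bottle_mid (a point): Centre, half-way up, of the loose dropper bottle to put away: amber, round, 34 mm across, 107 tall with a narrow black dropper top, 50 to 85 g. Its body is straight-sided from 5 to 50 mm above its foot. On the bench in front of the unit, by the red bulb; not the two like it behind the unit. This point is 53.5 mm above its foot; z along its axis.
- bulb: Bystander: red rubber pipette bulb, 50 mm across, 72 tall, standing; origin at its foot. It, the glass and the bottle change places from start to start.
- glass: Bystander: glass beaker, 74 x 82 mm, 95 tall; origin at its foot.
- timer: Bystander: flat bench timer with three keys, 62 x 66 x 19 mm, in front of the unit; origin at its underside.

How it is judged:
By the outcome, as a careful person would: the job done as asked, in the order asked, and still so for the second after the job is handed in, with the robot touching nothing.
It also fails if it takes over 72 s, if anything falls off the work surface, if the arm or the gripper's body presses on something with over 40 N, if the wrist force passes 120 N, or if a joint passes its speed limit or range.

## Working session

There is one attempt and no reset: what is moved stays moved. The work goes in short steps, Python scripts to look and compute and a tool call to move; the robot and the scene stay as the last step left them, time stands still between calls to the robot, and variables do not carry over. Pictures are saved under pics/ and viewed, about 8 in all and at most 12, crops included, and the job is handed in when it is done.

Besides the shell and the picture viewer there is one more tool, called after "Request:" by a JSON object that holds its "method" and its "body". arm_command: Moves the arm, as the interface text tells. Its arguments: {"type":"object","properties":{"steps":{"type":"array"},"jaw":{"type":"number"}},"required":["steps"]}

```bash
ls; mkdir -p pics
python3 - <<'E'
from cell import *
import cv2,numpy as np
np.set_printoptions(precision=4,suppress=True)
s=state();print(s,env.grip_point_offset)
for n in("scene","top"):
    print(camera_model(n)); cv2.imwrite(f"pics/{n}0.png",read_camera(n)[:,:,::-1])
print(state()['t'])
E
```

```text
pics
{'t': 0.0, 'joints': array([ 1.0494,  0.4916,  1.5594, -0.    ,  1.0917, -0.1056]), 'qvel': array([-0.0009, -0.    , -0.0001, -0.0005,  0.0003, -0.0008]), 'tau': array([  0.0024, -61.2661, -25.8175,   0.0693,   0.0484,  -0.0001]), 'eef_pos': array([252.408 , 571.7385, 404.1425]), 'tcp_rot': array([-3.1415,  0.0011,  1.155 ]), 'ft_force': array([ 0.1719,  0.5605, -0.742 ]), 'moment': array([-0.0155, -0.0187,  0.0152]), 'opening': 1.003933466460161} 171.3
{'K': array([[511.6156,   0.    , 283.0691],
       [  0.    , 511.6156, 205.6248],
       [  0.    ,   0.    ,   1.    ]]), 'k1': -0.15755507729382684, 'xyz': array([  -23.3148, -1147.1052,   859.5018]), 'rotation': array([ 1.0295, -0.0053, -0.5062])}
{'K': array([[516.5764,   0.    , 276.6294],
       [  0.    , 516.5764, 200.1633],
       [  0.    ,   0.    ,   1.    ]]), 'k1': -0.1131394588794956, 'xyz': array([-256.2848, -442.4686, 1403.4325]), 'rotation': array([ 0.6078,  0.0131, -1.1947])}
0.1
```

View pics/scene0.png

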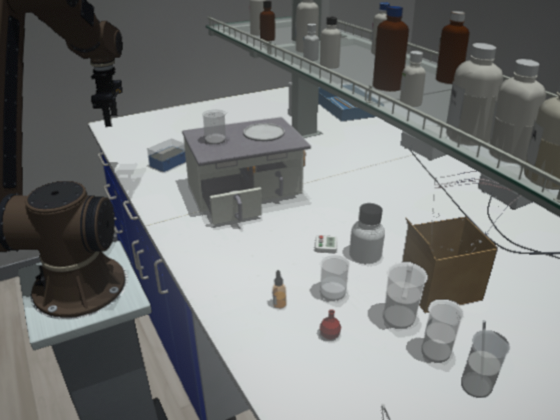

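View pics/top0.png

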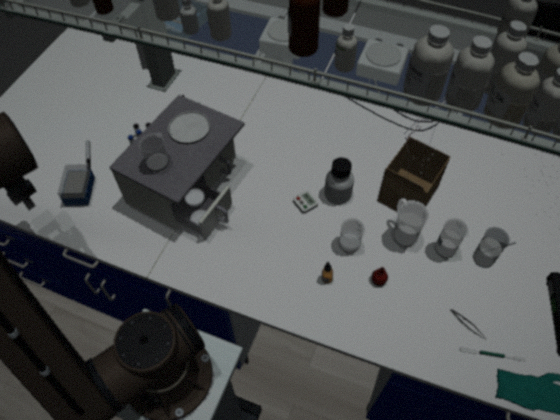

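Scene: the unit is at about (245,165), with its left drawer open at (235,205). The bottle is at (279,290), the bulb at (331,325), the glass at (334,278) and the timer at (326,243). Next I'll enlarge crops for measuring.

```bash
cat > h.py <<'E'
import numpy as np,cv2
from scipy.spatial.transform import Rotation as R
from scipy.optimize import least_squares
from cell import *
np.set_printoptions(precision=3,suppress=True)
def rot(v): return R.from_euler('xyz',v).as_matrix()
def proj(n,P,m=None):
    m=m or camera_model(n); p=(np.atleast_2d(P)-m['xyz'])@rot(m['rotation'])
    u=np.c_[p[:,0],-p[:,1]]/-p[:,2:]; u=u*(1+m['k1']*(u**2).sum(1,keepdims=True))
    return u*m['K'][0,0]+m['K'][:2,2]
def onz(n,uv,z,m=None):
    m=m or camera_model(n)
    u=cv2.undistortPoints(np.array([[uv]],float),m['K'],np.array([m['k1'],0,0,0,0]))[0,0]
    d=rot(m['rotation'])@[u[0],-u[1],-1]; return m['xyz']+d*(z-m['xyz'][2])/d[2]
def tri(a,b):  # {'cam':uv}, least squares point
    pass
def crop(n,x,y,w,h,k,name,marks=()):
    im=read_camera(n)[:,:,::-1].copy() if isinstance(n,str) else n
    c=cv2.resize(im[y:y+h,x:x+w],None,fx=k,fy=k,interpolation=cv2.INTER_CUBIC)
    for p in marks: cv2.circle(c,tuple(int(round(v)) for v in ((p[0]-x+.5)*k,(p[1]-y+.5)*k)),2,(0,255,0),-1)
    cv2.imwrite(f"pics/{name}.png",c)
E
python3 - <<'E'
import cv2,numpy as np
a=cv2.imread('pics/scene0.png');b=cv2.imread('pics/top0.png')
def c(im,x,y,w,h,k):
    o=cv2.resize(im[y:y+h,x:x+w],None,fx=k,fy=k,interpolation=cv2.INTER_CUBIC)
    for i in range(0,w,20): cv2.putText(o,str(x+i),(i*k,8),0,.3,(0,0,255)); cv2.line(o,(i*k,10),(i*k,14),(0,0,255))
    for j in range(0,h,20): cv2.putText(o,str(y+j),(0,j*k+4),0,.3,(0,0,255))
    return o
cv2.imwrite('pics/cab.png',np.vstack([c(a,175,100,200,75*2-0,4)]))
cv2.imwrite('pics/cabtop.png',c(b,105,90,200,150,4))
o=np.hstack([c(a,260,225,95,120,4),c(b,285,155,105,140,4)[:480]])
cv2.imwrite('pics/small.png',o)
E
```

```text
(no output)
```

View pics/cab.png

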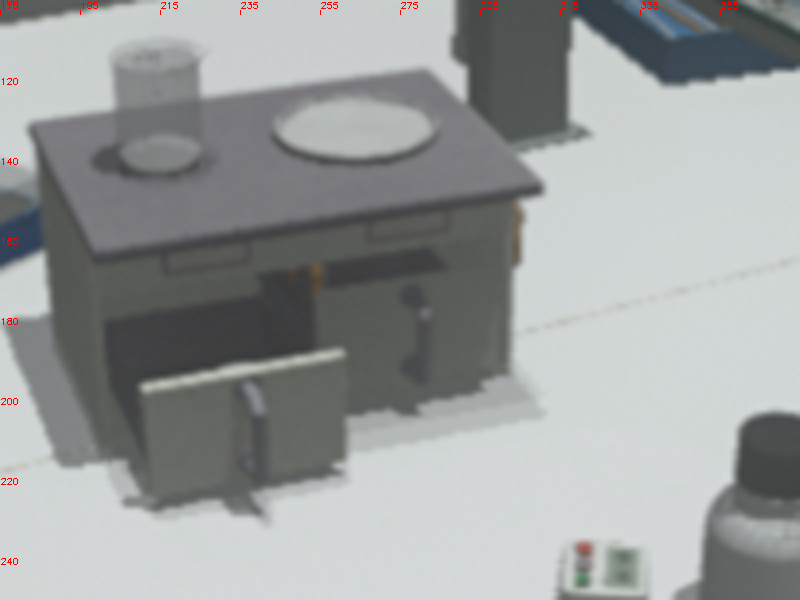

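View pics/cabtop.png

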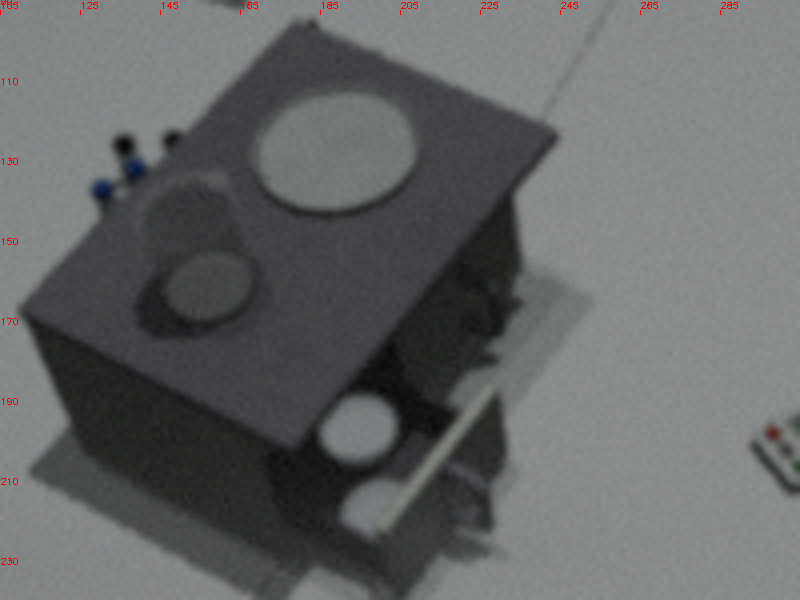

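View pics/small.png

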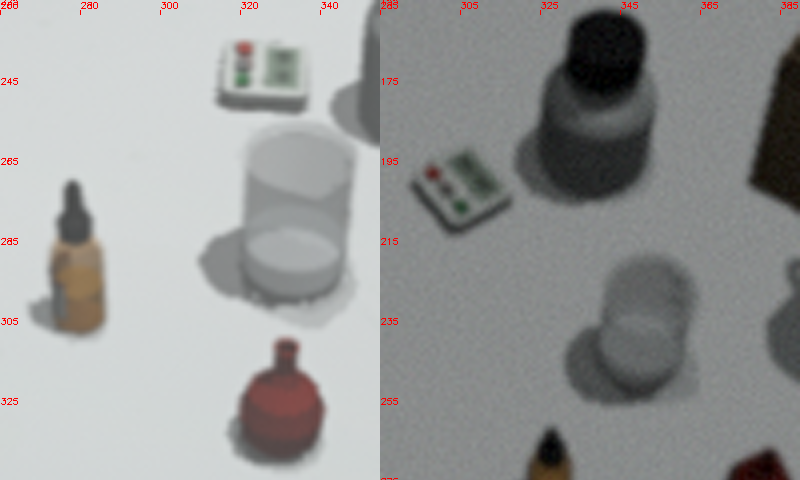

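Five views used so far. The slab corners, drawer panel edge, bottle tip, bulb, glass and timer are all readable, so I'll fit poses from them.

```bash
cat > fit.py <<'E'
from h import *
S=lambda x,y:(175+x/4-.375,100+y/4-.375)
T=lambda x,y:(105+x/4-.375,90+y/4-.375)
obs=dict(scene=[S(30,124),S(428,69),S(543,185),S(97,250)],top=[T(22,310),T(300,20),T(558,135),T(292,448)])
pan=dict(scene=[S(142,389),S(345,351)],top=[T(385,528),T(494,388)])
M={n:camera_model(n) for n in obs}
def W(p,L): c,s=np.cos(p[2]),np.sin(p[2]); L=np.asarray(L,float); return np.c_[p[0]+c*L[:,0]-s*L[:,1],p[1]+s*L[:,0]+c*L[:,1],L[:,2]]
def pts(p):
    return W(p,[(p[3],180,200),(p[3],-180,200),(-50,-180,200),(-50,180,200)])
f=lambda p:np.concatenate([(proj(n,pts(p),M[n])-obs[n]).ravel() for n in obs])
g=np.mean([onz('scene',u,200) for u in obs['scene']],0)
print([onz(n,u,200)[:2] for n in obs for u in obs[n]])
r=least_squares(f,[g[0],g[1],-0.8+1.6,215]);print('cab',r.x,r.fun.reshape(2,4,2))
p=r.x
for n in pan:
    for u in pan[n]:
        d=onz(n,u,108)[:2]-p[:2]; c,s=np.cos(p[2]),np.sin(p[2]); print('panel end',n,c*d[0]+s*d[1],-s*d[0]+c*d[1])
def tri(z,us,ut): 
    q=least_squares(lambda q:np.r_[(proj('scene',[*q,z],M['scene'])-us).ravel(),(proj('top',[*q,z],M['top'])-ut).ravel()],onz('scene',us,z)[:2]); print(q.x,q.fun,onz('scene',us,z)[:2],onz('top',ut,z)[:2]); return q.x
A=lambda x,y:(260+x/4-.375,225+y/4-.375); B=lambda x,y:(285+(x-380)/4-.375,155+y/4-.375)
print('bottle tip');b=tri(107,A(72,183),B(550,430))
print('bulb tip');tri(72,A(287,343),B(768,452))
print('timer mid top',onz('scene',A(265,70),19),onz('top',B(460,190),19))
print('glass rim', onz('scene',A(300,158),95),onz('top',B(650,290),95))
th=np.linspace(0,6.28,60);
ring=proj('scene',np.c_[b[0]+17*np.cos(th),b[1]+17*np.sin(th),0*th]);print('foot ring lowest',ring[ring[:,1].argmax()],ring[:,0].min(),ring[:,0].max(),'seen',A(78,333),A(52,0)[0],A(105,0)[0])
E
python3 fit.py
```

```text
[array([451.041, 397.366]), array([802.876, 346.57 ]), array([761.768,  86.302]), array([414.899, 144.476]), array([449.133, 394.814]), array([801.042, 341.889]), array([756.211,  85.405]), array([410.574, 141.527])]
cab [594.686 163.781   1.421 207.662] [[[-0.822  0.336]
  [ 0.772  0.35 ]
  [ 0.739 -0.355]
  [-1.412  0.852]]

 [[-0.574  0.254]
  [ 0.258 -0.534]
  [ 0.532 -2.105]
  [-0.108  0.395]]]
panel end scene -98.34874864424266 159.78829307181033
panel end scene -94.69494092945894 1.36072561317566
panel end top -101.9763820794636 159.17107952390782
panel end top -101.96308020018247 10.291372991108673
bottle tip
[ 430.862 -307.45 ] [-0.419  0.035  0.364 -0.409] [ 431.795 -307.807] [ 429.256 -306.901]
bulb tip
[ 488.339 -455.386] [-0.133  0.526 -0.159 -0.493] [ 489.555 -454.086] [ 486.954 -456.24 ]
timer mid top [ 667.826 -161.818   19.   ] [ 658.381 -159.775   19.   ]
glass rim [ 572.994 -339.925   95.   ] [ 573.805 -338.077   95.   ]
foot ring lowest [277.546 309.017] 270.3967822178854 284.108079397177 seen (279.125, 307.875) 272.625 285.875
```

Measured: the unit's origin is at about (595, 164) with yaw 81.4°, and the left drawer is about 94 mm open. The bottle is at (431, -307) and the bulb at (488, -455). Next come the move helper and the route up, round and in front of the drawers.

```bash
cat >> h.py <<'E'
CAB=np.array([594.7,163.8,1.421])
def w(L): c,s=np.cos(CAB[2]),np.sin(CAB[2]); return np.array([CAB[0]+c*L[0]-s*L[1],CAB[1]+s*L[0]+c*L[1],L[2]])
def loc(P): d=R.from_euler('z',-CAB[2]).apply(np.r_[np.array(P[:2])-CAB[:2],P[2]]); return d
def Rt(tilt,yaw=None): # tool x = -unit y (or world yaw), tool z down, leaning into the unit by tilt deg
    yaw=CAB[2]-np.pi/2 if yaw is None else yaw
    return R.from_euler('z',yaw)*R.from_euler('x',np.pi+np.radians(tilt))
def pose():
    s=state(); return s['eef_pos'],R.from_euler('xyz',s['tcp_rot'])
def grip():
    p,r=pose(); return p+r.apply([0,0,171.3])
def step(G,Rg,off=171.3): # rows for grasp point G, orientation Rg
    p,r=pose(); t=np.array(G)-Rg.apply([0,0,off])
    d=r.inv().apply(t-p)/10; v=np.degrees((r.inv()*Rg).as_rotvec())
    print('row',np.r_[d,v].round(2),'tcp',t.round(0),'toolz',Rg.apply([0,0,1]).round(2)); return d,v
E
python3 - <<'E'
from h import *
print(Rt(40).as_matrix())
step([252,560,560],pose()[1],0)
step([430,-100,520],Rt(0),0)
step([430,-100,520],Rt(20),0)
E
```

```text
[[ 0.989 -0.114  0.096]
 [-0.149 -0.757  0.636]
 [ 0.    -0.643 -0.766]]
row [ -1.11   0.44 -15.58   0.     0.     0.  ] tcp [252. 560. 560.] toolz [-0. -0. -1.]
row [-54.29  43.38 -11.53   0.03   0.05  74.76] tcp [ 430. -100.  520.] toolz [-0. -0. -1.]
row [-54.29  43.38 -11.53  17.1   13.09  73.95] tcp [ 430. -100.  520.] toolz [ 0.05  0.34 -0.94]
```

Request:
{"method": "arm_command", "body": {"steps": [[0, 0, -8, 0, 0, 0], [0, 0, -15, 0, 0, 0], [0, 0, -15, 0, 0, 0], [0, 0, -15, 0, 0, 0], [-54, 43.4, -12, 0, 0, 75], [-54, 43.4, -12, 0, 0, 75], [-54, 43.4, -12, 0, 0, 75], [-54, 43.4, -12, 0, 0, 75], [-54, 43.4, -12, 0, 0, 75], [-54, 43.4, -12, 0, 0, 75], [-54, 43.4, -12, 0, 0, 75], [-54, 43.4, -12, 0, 0, 75]]}}

```text
t: 1.1
eef_pos: [338.2, 248.1, 540.1]
tcp_rot: [-3.142, -0.0, 0.149]
ft_force: [0.9, 0.9, -0.1]
opening: 0.999
```

Run:
```python
from h import *
step(w([-220,84,140]),Rt(35))
```

```text
row [ 6.71 40.09 25.98 34.73  5.23 16.6 ] tcp [ 464. -138.  280.] toolz [ 0.09  0.57 -0.82]
```

Request:
{"method": "arm_command", "body": {"steps": [[6.7, 40, 5, 10, 2, 5], [6.7, 40, 5, 34.7, 5.2, 16.6], [6.7, 40, 12, 34.7, 5.2, 16.6], [6.7, 40, 12, 34.7, 5.2, 16.6], [6.7, 40.1, 26, 34.7, 5.2, 16.6], [6.7, 40.1, 26, 34.7, 5.2, 16.6], [6.7, 40.1, 26, 34.7, 5.2, 16.6], [6.7, 40.1, 26, 34.7, 5.2, 16.6], [6.7, 40.1, 26, 34.7, 5.2, 16.6], [6.7, 40.1, 26, 34.7, 5.2, 16.6], [6.7, 40.1, 26, 34.7, 5.2, 16.6], [6.7, 40.1, 26, 34.7, 5.2, 16.6]]}}

```text
t: 2.1
eef_pos: [466.6, -137.5, 278.5]
tcp_rot: [-2.531, 0.001, -0.144]
ft_force: [-0.2, 0.5, -0.4]
opening: 1.001
```

Run:
```python
from h import *
s=state();print(s['t'],s['joints'],s['eef_pos'],s['tcp_rot'],grip(),loc(grip()))
m=camera_model('wrist');print(m)
H=[w([-132,84,z]) for z in(36,63,90)]+[w([-100,y,108]) for y in(0,159)]
print(proj('wrist',H,m))
im=read_camera('wrist')[:,:,::-1].copy()
for u in proj('wrist',H,m): cv2.circle(im,tuple(int(v) for v in u),2,(0,255,0),-1)
cv2.imwrite('pics/w1.png',cv2.resize(im,None,fx=1.4,fy=1.4))
```

```text
2.1 [-0.514  0.517  2.013  0.695  0.987 -0.873] [ 466.629 -137.485  278.516] [-2.531  0.001 -0.144] [480.634 -40.296 138.153] [-218.834   82.33   138.153]
{'K': array([[327.71 ,   0.   , 282.53 ],
       [  0.   , 327.71 , 212.189],
       [  0.   ,   0.   ,   1.   ]]), 'k1': -0.05174361124216232, 'xyz': array([476.411, -70.709, 302.067]), 'rotation': array([ 0.366,  0.001, -0.145])}
[[281.195 195.838]
 [281.035 182.354]
 [280.842 166.061]
 [397.095 115.735]
 [177.458 114.884]]
```

View pics/w1.png

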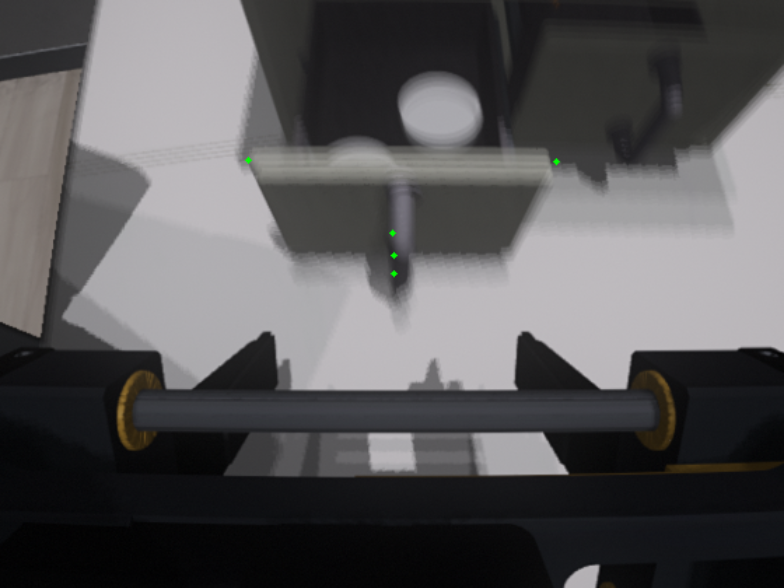

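Sixth view: blurred, because the arm was still moving. The bar is near (401,225) and the panel's outer top edge near rows 178–182. I'll retake it at rest.

Request:
{"method": "arm_command", "body": {"steps": [[0, 0, 0, 0, 0, 0], [0, 0, 0, 0, 0, 0]]}}

```text
t: 2.32
eef_pos: [466.4, -135.9, 279.8]
tcp_rot: [-2.53, 0.002, -0.145]
ft_force: [-0.2, -1.0, -0.0]
opening: 0.999
```

Run:
```python
from h import *
s=state();print(s['t'],s['eef_pos'],s['tcp_rot'],np.abs(s['qvel']).max(),loc(grip()))
m=camera_model('wrist');
im=read_camera('wrist')[:,:,::-1].copy()
cv2.imwrite('pics/w2raw.png',im)
H=[w([-132,84,z]) for z in(36,63,90)]+[w([-100,y,108]) for y in(0,159)]
crop(im,160,60,360,260-60,2,'w2',proj('wrist',H,m))
print(m['xyz'],m['rotation'])
```

```text
2.3167 [ 466.398 -135.93   279.774] [-2.53   0.002 -0.145] 0.045278087699935424 [-217.228   82.951  139.483]
[476.246 -69.21  303.383] [ 0.367  0.002 -0.145]
```

View pics/w2.png

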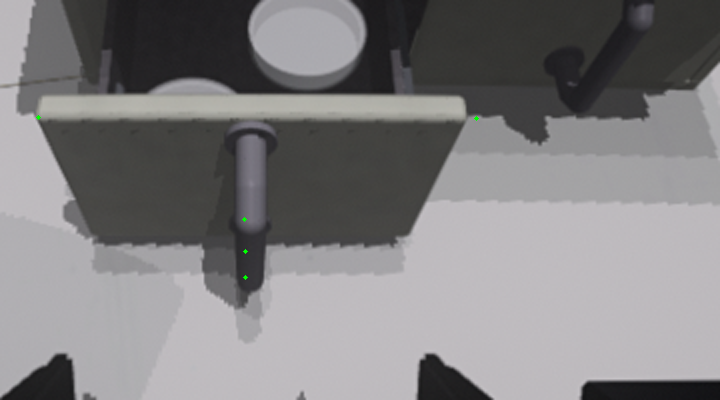

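Seventh view: sharp. The panel's outer top edge runs (37,121)–(466,121) and the bar's axis is at column 251. That gives the handle at unit (-133, 81, 63), and the yaw agrees. Going in.

Run:
```python
from h import *
step(w([-133,81.2,63]),Rt(36))
```

```text
row [ 0.16 -2.13 11.13  1.01  0.24  0.25] tcp [480. -55. 202.] toolz [ 0.09  0.58 -0.81]
```

Request:
{"method": "arm_command", "body": {"steps": [[0.1, -0.5, 3, 0.5, 0.1, 0.1], [0.2, -1, 6, 1, 0.2, 0.2], [0.2, -1.6, 8.5, 1, 0.2, 0.2], [0.2, -2.1, 10.5, 1, 0.2, 0.2], [0.2, -2.1, 11.1, 1, 0.2, 0.2], [0.2, -2.1, 11.1, 1, 0.2, 0.2], [0.2, -2.1, 11.1, 1, 0.2, 0.2]]}}

```text
t: 2.95
eef_pos: [480.2, -55.9, 202.4]
tcp_rot: [-2.514, -0.002, -0.148]
ft_force: [-0.6, -0.1, -0.6]
opening: 1.003
```

Request:
{"method": "arm_command", "body": {"steps": [[0, 0, 0, 0, 0, 0], [0, 0, 0, 0, 0, 0], [0, 0, 0, 0, 0, 0], [0, 0, 0, 0, 0, 0], [0, 0, 0, 0, 0, 0], [0, 0, 0, 0, 0, 0], [0, 0, 0, 0, 0, 0], [0, 0, 0, 0, 0, 0], [0, 0, 0, 0, 0, 0], [0, 0, 0, 0, 0, 0]], "jaw": 0}}

```text
t: 3.78
eef_pos: [480.1, -56.1, 201.3]
tcp_rot: [-2.514, -0.0, -0.149]
ft_force: [-0.3, 0.1, 0.3]
opening: 0.36
```

Run:
```python
from h import *
s=state();print(s['t'],s['opening']*95.1,s['ft_force'],loc(grip()))
p,r=pose()
for q in(-60,-45,-37): print(q); step(w([q,81.2,63]),Rt(36))
```

```text
3.7833 34.19453390135923 [-0.297  0.096  0.262] [-133.932   80.566   62.681]
-60
row [-0.06 -5.99  4.32  0.03  0.02  0.06] tcp [490.  17. 202.] toolz [ 0.09  0.58 -0.81]
-45
row [-0.06 -7.21  5.2   0.03  0.02  0.06] tcp [493.  32. 202.] toolz [ 0.09  0.58 -0.81]
-37
row [-0.06 -7.85  5.67  0.03  0.02  0.06] tcp [494.  40. 202.] toolz [ 0.09  0.58 -0.81]
```

Request:
{"method": "arm_command", "body": {"steps": [[0, 0, 0, 0, 0, 0], [0, 0, 0, 0, 0, 0], [0, 0, 0, 0, 0, 0], [0, 0, 0, 0, 0, 0], [0, 0, 0, 0, 0, 0], [0, 0, 0, 0, 0, 0]]}}

```text
t: 4.28
eef_pos: [479.4, -55.8, 201.2]
tcp_rot: [-2.513, 0.001, -0.148]
ft_force: [-5.7, 0.1, 2.4]
opening: 0.122
```

Request:
{"method": "arm_command", "body": {"steps": [[0, -0.4, 0.3, 0, 0, 0], [0, -1.0, 0.7, 0, 0, 0], [0, -1.6, 1.2, 0, 0, 0], [0, -2.3, 1.7, 0, 0, 0], [0, -3.0, 2.2, 0, 0, 0], [0, -3.7, 2.7, 0, 0, 0], [0, -4.4, 3.2, 0, 0, 0], [0, -5.0, 3.6, 0, 0, 0], [0, -5.5, 4.0, 0, 0, 0], [0, -5.9, 4.3, 0, 0, 0], [0, -6.1, 4.4, 0, 0, 0], [0, -6.1, 4.4, 0, 0, 0]]}}

```text
t: 5.28
eef_pos: [490.7, 18.8, 201.3]
tcp_rot: [-2.514, 0.001, -0.147]
ft_force: [-5.6, 2.1, -2.4]
opening: 0.119
```

Run:
```python
from h import *
s=state();print(s['t'],s['opening']*95.1,s['ft_force'],loc(grip()))
```

```text
5.2833 11.331203563572009 [-5.613  2.149 -2.444] [-58.255  81.605  62.697]
```

Request:
{"method": "arm_command", "body": {"steps": [[0, -0.12, 0.09, 0, 0, 0], [0, -0.28, 0.2, 0, 0, 0], [0, -0.44, 0.32, 0, 0, 0], [0, -0.6, 0.43, 0, 0, 0], [0, -0.73, 0.53, 0, 0, 0], [0, -0.85, 0.62, 0, 0, 0], [0, -0.97, 0.7, 0, 0, 0], [0, -1.1, 0.79, 0, 0, 0], [0, -1.22, 0.88, 0, 0, 0], [0, -1.34, 0.97, 0, 0, 0], [0, -1.45, 1.05, 0, 0, 0], [0, -1.5, 1.09, 0, 0, 0]]}}

```text
t: 6.28
eef_pos: [493.4, 36.7, 201.3]
tcp_rot: [-2.513, 0.001, -0.148]
ft_force: [-5.2, 3.6, -1.7]
opening: 0.12
```

Run:
```python
from h import *
s=state();print(s['t'],s['opening']*95.1,s['ft_force'],loc(grip()))
```

```text
6.2833 11.439084027455273 [-5.199  3.619 -1.709] [-40.148  81.539  62.696]
```

Request:
{"method": "arm_command", "body": {"steps": [[0, -0.08, 0.06, 0, 0, 0], [0, -0.16, 0.12, 0, 0, 0], [0, -0.24, 0.17, 0, 0, 0], [0, -0.24, 0.17, 0, 0, 0]]}}

```text
t: 6.62
eef_pos: [493.9, 39.8, 201.3]
tcp_rot: [-2.513, 0.001, -0.148]
ft_force: [-3.7, 6.6, -3.3]
opening: 0.121
```

Run:
```python
from h import *
s=state();print(s['t'],s['opening']*95.1,s['ft_force'],loc(grip()))
```

```text
6.6167 11.4861357400818 [-3.734  6.589 -3.305] [-36.944  81.562  62.704]
```

The catch is now drawing the drawer in, with +6.6 N pulling the tool inward. I'll continue gently to the stop.

Request:
{"method": "arm_command", "body": {"steps": [[0, -0.08, 0.06, 0, 0, 0], [0, -0.16, 0.12, 0, 0, 0], [0, -0.24, 0.17, 0, 0, 0], [0, -0.24, 0.17, 0, 0, 0]]}}

```text
t: 6.95
eef_pos: [494.0, 41.6, 201.5]
tcp_rot: [-2.516, 0.001, -0.148]
ft_force: [-11.1, -11.3, 4.3]
opening: 0.121
```

Run:
```python
from h import *
s=state();print(s['t'],s['opening']*95.1,s['ft_force'],loc(grip()))
```

```text
6.95 11.526229684462889 [-11.06  -11.273   4.305] [-35.445  81.528  62.689]
```

Request:
{"method": "arm_command", "body": {"steps": [[0, 0.1, -0.07, 0, 0, 0], [0, 0.1, -0.07, 0, 0, 0], [0, 0.1, -0.07, 0, 0, 0], [0, 0.1, -0.07, 0, 0, 0], [0, 0.1, -0.07, 0, 0, 0], [0, 0.1, -0.07, 0, 0, 0], [0, 0.1, -0.07, 0, 0, 0]], "jaw": 9.5}}

```text
t: 7.53
eef_pos: [494.7, 41.3, 201.6]
tcp_rot: [-2.514, -0.0, -0.149]
ft_force: [0.2, -0.2, -0.3]
opening: 0.559
```

Run:
```python
from h import *
m=camera_model('wrist'); 
m2=dict(m,xyz=np.array([476.246,-69.21,303.383]),rotation=np.array([.367,.002,-.145]))
u=proj('wrist',[w([x,-81.3,z]) for x in(-36,-40) for z in (36,63,90,95)],m2); print((u-[160,60])*2)
s=state();print(s['t'],s['opening']*95.1,s['ft_force'],loc(grip()))
step(w([-110,81,116]),Rt(36))
step(w([-110,-81,116]),Rt(36))
```

```text
[[572.008 103.706]
 [597.781  67.125]
 [627.693  24.468]
 [633.758  15.789]
 [573.488 110.197]
 [599.53   73.936]
 [629.783  31.607]
 [635.923  22.989]]
7.5333 53.11528140245203 [ 0.16  -0.224 -0.345] [-35.472  80.606  62.961]
row [-0.05  2.93 -8.67  0.03  0.01  0.06] tcp [483. -32. 255.] toolz [ 0.09  0.58 -0.81]
row [16.15  2.94 -8.67  0.03  0.01  0.06] tcp [643. -57. 255.] toolz [ 0.09  0.58 -0.81]
```

Request:
{"method": "arm_command", "body": {"steps": [[0, 0.8, -2.5, 0, 0, 0], [0, 2, -6, 0, 0, 0], [0, 2.9, -8.7, 0, 0, 0], [3, 2.9, -8.7, 0, 0, 0], [7, 2.9, -8.7, 0, 0, 0], [11, 2.9, -8.7, 0, 0, 0], [14.5, 2.9, -8.7, 0, 0, 0], [16.4, 2.9, -8.7, 0, 0, 0], [16.4, 2.9, -8.7, 0, 0, 0], [16.4, 2.9, -8.7, 0, 0, 0], [16.4, 2.9, -8.7, 0, 0, 0]]}}

```text
t: 8.45
eef_pos: [645.0, -56.6, 254.7]
tcp_rot: [-2.514, 0.001, -0.148]
ft_force: [-0.0, 0.8, 0.1]
opening: 1.0
```

Run:
```python
from h import *
s=state();print(s['t'],s['opening']*95.1,s['ft_force'],s['joints'],loc(grip()))
m=camera_model('wrist')
crop('wrist',160,0,400,300,2,'w3',proj('wrist',[w([-36,-83,z]) for z in (36,63,90)],m))
step(w([-36.3,-83,63]),Rt(36))
```

```text
8.45 95.13813120726574 [-0.034  0.754  0.054] [-0.264  0.71   1.645  0.754  1.02  -0.599] [-109.749  -82.377  116.064]
row [ 0.06 -2.81  8.63  0.03  0.07  0.03] tcp [656.  16. 202.] toolz [ 0.09  0.58 -0.81]
```

View pics/w3.png

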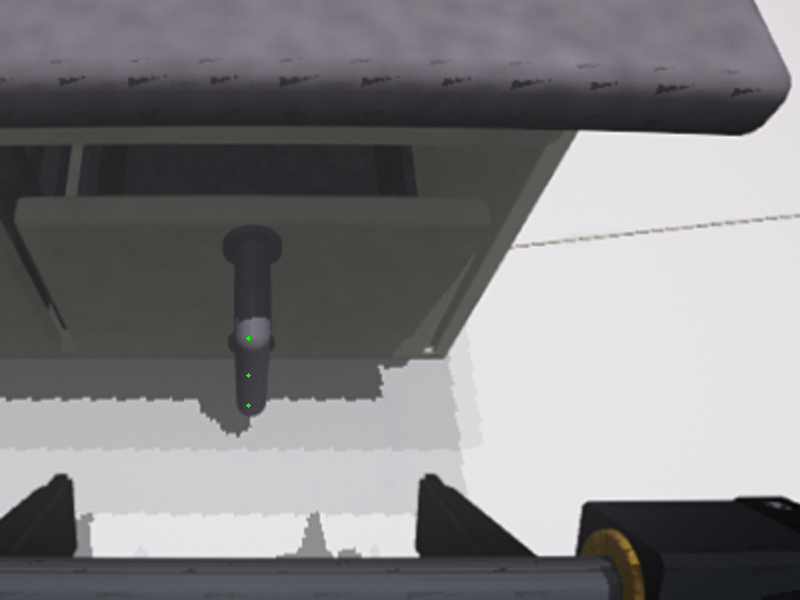

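Eighth view: the right handle's bar is at (251, 340–410), within about 1 mm of the prediction. I'll approach and close.

Request:
{"method": "arm_command", "body": {"steps": [[0, -0.6, 2, 0, 0, 0], [0.1, -1.5, 4.5, 0, 0, 0], [0.1, -2.2, 6.8, 0, 0, 0], [0.1, -2.7, 8.2, 0, 0, 0], [0.1, -2.8, 8.6, 0, 0, 0], [0.1, -2.8, 8.6, 0, 0, 0]]}}

```text
t: 9.0
eef_pos: [657.3, 16.0, 201.6]
tcp_rot: [-2.514, 0.001, -0.148]
ft_force: [-0.1, -1.0, 0.1]
opening: 1.0
```

Request:
{"method": "arm_command", "body": {"steps": [[0, 0, 0, 0, 0, 0], [0, 0, 0, 0, 0, 0], [0, 0, 0, 0, 0, 0], [0, 0, 0, 0, 0, 0], [0, 0, 0, 0, 0, 0], [0, 0, 0, 0, 0, 0], [0, 0, 0, 0, 0, 0], [0, 0, 0, 0, 0, 0], [0, 0, 0, 0, 0, 0], [0, 0, 0, 0, 0, 0], [0, 0, 0, 0, 0, 0], [0, 0, 0, 0, 0, 0]], "jaw": 0}}

```text
t: 10.0
eef_pos: [657.6, 15.4, 201.9]
tcp_rot: [-2.514, -0.0, -0.149]
ft_force: [-0.3, 0.3, 0.5]
opening: 0.215
```

Request:
{"method": "arm_command", "body": {"steps": [[0, 0, 0, 0, 0, 0], [0, 0, 0, 0, 0, 0], [0, 0, 0, 0, 0, 0], [0, 0, 0, 0, 0, 0]]}}

```text
t: 10.33
eef_pos: [657.7, 15.4, 201.9]
tcp_rot: [-2.514, -0.0, -0.149]
ft_force: [1.6, 0.3, -2.0]
opening: 0.121
```

Run:
```python
from h import *
s=state();print(s['t'],s['opening']*95.1,s['ft_force'],loc(grip()))
g=loc(grip());step(w(g+[-20,0,0]),Rt(36));step(w(g+[-155,0,0]),Rt(36))
```

```text
10.3333 11.461188267224253 [ 1.65   0.34  -1.961] [-36.717 -84.383  63.252]
row [-0.    1.63 -1.17  0.04  0.01  0.06] tcp [655.  -4. 202.] toolz [ 0.09  0.58 -0.81]
row [-0.02 12.56 -9.1   0.04  0.01  0.06] tcp [ 635. -138.  202.] toolz [ 0.09  0.58 -0.81]
```

Gripped (11.5 mm). I'll pull slowly through the catch first.

Request:
{"method": "arm_command", "body": {"steps": [[0, 0.15, -0.11, 0, 0, 0], [0, 0.35, -0.25, 0, 0, 0], [0, 0.55, -0.4, 0, 0, 0], [0, 0.75, -0.54, 0, 0, 0], [0, 0.95, -0.69, 0, 0, 0], [0, 1.15, -0.83, 0, 0, 0], [0, 1.35, -0.97, 0, 0, 0], [0, 1.5, -1.09, 0, 0, 0], [0, 1.63, -1.17, 0, 0, 0]]}}

```text
t: 11.08
eef_pos: [654.7, -4.7, 201.8]
tcp_rot: [-2.514, -0.0, -0.149]
ft_force: [1.6, 1.2, 0.1]
opening: 0.121
```

Run:
```python
from h import *
s=state();print(s['t'],s['opening']*95.1,s['ft_force'],loc(grip()))
g=loc(grip());step(w(g+[-129,0,0]),Rt(36))
```

```text
11.0833 11.523444408738097 [1.575 1.177 0.093] [-56.983 -84.383  63.21 ]
row [-0.02 10.45 -7.58  0.02  0.01  0.05] tcp [ 635. -132.  202.] toolz [ 0.09  0.58 -0.81]
```

Run:
```python
from h import *
print('jar foot front',onz('scene',(367,261),0),'jar left',onz('scene',(351,250),0))
```

```text
jar foot front [ 734.118 -271.704    0.   ] jar left [ 725.257 -207.279    0.   ]
```

Request:
{"method": "arm_command", "body": {"steps": [[0, 0.4, -0.29, 0, 0, 0], [0, 1.2, -0.87, 0, 0, 0], [0, 2.2, -1.6, 0, 0, 0], [0, 3.3, -2.4, 0, 0, 0], [0, 4.4, -3.2, 0, 0, 0], [0, 5.5, -4.0, 0, 0, 0], [0, 6.6, -4.8, 0, 0, 0], [0, 7.5, -5.45, 0, 0, 0], [0, 8.2, -5.96, 0, 0, 0], [0, 8.7, -6.3, 0, 0, 0], [0, 8.9, -6.47, 0, 0, 0], [0, 8.9, -6.47, 0, 0, 0]]}}

```text
t: 12.08
eef_pos: [638.1, -113.9, 201.9]
tcp_rot: [-2.514, -0.0, -0.149]
ft_force: [-2.0, -0.8, 3.3]
opening: 0.117
```

Request:
{"method": "arm_command", "body": {"steps": [[0, 0.3, -0.22, 0, 0, 0], [0, 0.8, -0.58, 0, 0, 0], [0, 1.2, -0.87, 0, 0, 0], [0, 1.5, -1.09, 0, 0, 0], [0, 1.6, -1.16, 0, 0, 0], [0, 1.6, -1.16, 0, 0, 0], [0, 1.6, -1.16, 0, 0, 0]]}}

```text
t: 12.67
eef_pos: [635.2, -133.0, 201.9]
tcp_rot: [-2.514, -0.0, -0.149]
ft_force: [-4.2, -1.2, 3.1]
opening: 0.117
```

Run:
```python
from h import *
s=state();print(s['t'],s['opening']*95.1,s['ft_force'],loc(grip()))
```

```text
12.6667 11.109611875885644 [-4.165 -1.208  3.142] [-186.898  -84.276   63.188]
```

Request:
{"method": "arm_command", "body": {"steps": [[0, 0, 0, 0, 0, 0], [0, 0, 0, 0, 0, 0], [0, 0, 0, 0, 0, 0], [0, 0, 0, 0, 0, 0], [0, 0, 0, 0, 0, 0], [0, 0, 0, 0, 0, 0]], "jaw": 9.5}}

```text
t: 13.17
eef_pos: [635.5, -132.7, 201.9]
tcp_rot: [-2.514, -0.001, -0.149]
ft_force: [0.2, 0.1, 0.1]
opening: 0.484
```

Run:
```python
from h import *
s=state();print(s['t'],s['opening']*95.1,s['ft_force'],loc(grip()))
P=[431,-307]; y=np.arctan2(P[1],P[0])
for yaw in(-.15,.3,-.6,-1.2): print(yaw);step([431,-307,200],Rt(0,yaw))
```

```text
13.1667 45.9815843365064 [0.216 0.064 0.074] [-186.545  -84.579   63.21 ]
-0.15
row [-17.63   6.45 -25.62 -35.96  -0.01   0.08] tcp [ 431. -307.  371.] toolz [-0. -0. -1.]
0.3
row [-17.63   6.45 -25.62 -35.34  -8.1  -24.85] tcp [ 431. -307.  371.] toolz [ 0. -0. -1.]
-0.6
row [-17.63   6.45 -25.62 -35.35   8.08  25.  ] tcp [ 431. -307.  371.] toolz [-0. -0. -1.]
-1.2
row [-17.63   6.45 -25.62 -32.56  18.85  58.18] tcp [ 431. -307.  371.] toolz [-0. -0. -1.]
```

Request:
{"method": "arm_command", "body": {"steps": [[0, 0.5, -2, 0, 0, 0], [0, 1, -5, 0, 0, 0], [0, 1, -9, 0, 0, 0], [0, 0, -12, 0, 0, 0], [0, 0, -12, 0, 0, 0]]}}

```text
t: 13.58
eef_pos: [625.3, -204.9, 304.7]
tcp_rot: [-2.516, -0.008, -0.151]
ft_force: [0.6, -0.2, 0.3]
opening: 0.836
```

Run:
```python
from h import *
s=state();print(s['t'],s['opening']*95.1,s['ft_force'],loc(grip()))
step([431,-330,190],Rt(20))
```

```text
13.5833 79.47224402001514 [ 0.599 -0.248  0.267] [-259.743  -86.507  165.798]
row [-17.27  14.36 -16.25 -15.83  -0.45   0.15] tcp [ 422. -388.  351.] toolz [ 0.05  0.34 -0.94]
```

Request:
{"method": "arm_command", "body": {"steps": [[-17.3, 14.4, -16.2, -15.8, -0.4, 0], [-17.3, 14.4, -16.2, -15.8, -0.4, 0], [-17.3, 14.4, -16.2, -15.8, -0.4, 0], [-17.3, 14.4, -16.2, -15.8, -0.4, 0], [-17.3, 14.4, -16.2, -15.8, -0.4, 0], [-17.3, 14.4, -16.2, -15.8, -0.4, 0], [-17.3, 14.4, -16.2, -15.8, -0.4, 0], [-17.3, 14.4, -16.2, -15.8, -0.4, 0], [-17.3, 14.4, -16.2, -15.8, -0.4, 0], [-17.3, 14.4, -16.2, -15.8, -0.4, 0], [-17.3, 14.4, -16.2, -15.8, -0.4, 0]]}}

```text
t: 14.5
eef_pos: [423.2, -385.3, 345.1]
tcp_rot: [-2.789, 0.006, -0.144]
ft_force: [0.0, -0.2, -0.1]
opening: 1.0
```

Run:
```python
from h import *
s=state();print(s['t'],s['opening']*95.1,np.abs(s['qvel']).max(),s['joints'],grip())
m=camera_model('wrist'); B=np.array([430.9,-307.4])
u=proj('wrist',[[*B,0],[*B,50],[*B,107]],m);print(u, m['xyz'])
x0,y0=[int(max(0,v)) for v in u.mean(0)-[130,110]]
print(x0,y0); im=read_camera('wrist')[:,:,::-1].copy(); cv2.imwrite('pics/w4raw.png',im)
crop(im,x0,y0,260,220,3,'w4',u)
```

```text
14.5 95.07738596072382 0.00657433447779659 [-0.89   0.512  1.72   0.274  1.172 -0.885] [ 430.797 -326.692  184.364]
[[281.08  240.954]
 [280.503 239.826]
 [279.559 237.978]] [ 433.521 -315.078  350.737]
150 129
```

View pics/w4.png

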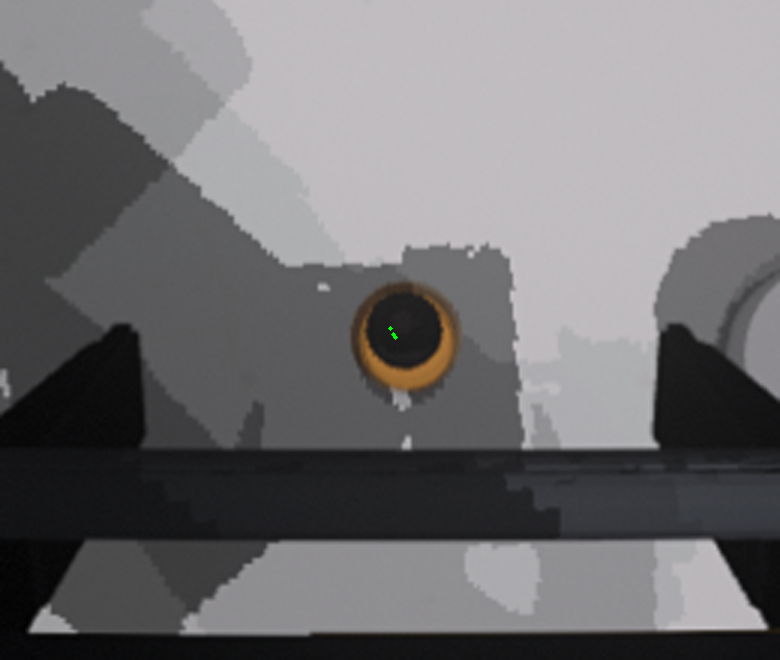

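Ninth view: looking nearly straight down on the bottle, its body circle is at (406,337) in the crop. That is about 5 mm from the first estimate, so I'll re-solve.

Run:
```python
from h import *
print(onz('wrist',(285,241),45),onz('wrist',(150+404/3-.33,129+330/3-.33),80))
B=onz('wrist',(285,241),45)[:2]
step([*B,110],Rt(20));step([*B,38],Rt(20))
g=loc([*B,38]);print(g)
```

```text
[ 434.875 -308.902   45.   ] [ 434.462 -307.628   80.   ]
row [ 0.06  0.81  7.61 -0.19  0.44  0.2 ] tcp [ 426. -367.  271.] toolz [ 0.05  0.34 -0.94]
row [ 0.1   3.29 14.36 -0.19  0.44  0.2 ] tcp [ 426. -367.  199.] toolz [ 0.05  0.34 -0.94]
[-491.26    87.491   38.   ]
```

Run:
```python
from h import *
B=np.array([434.8,-308.7,47]); Rg=Rt(36); z=Rg.apply([0,0,1])
step(B-110*z+[0,0,20],Rg); step(B,Rg)
```

```text
row [-0.03  9.99  1.71 15.81  0.47  0.14] tcp [ 410. -472.  295.] toolz [ 0.09  0.58 -0.81]
row [ 0.08  7.69 14.17 15.81  0.47  0.14] tcp [ 420. -408.  186.] toolz [ 0.09  0.58 -0.81]
```

Run:
```python
from h import *
B=np.array([434.8,-308.7,47]); Rg=Rt(36,0.3); z=Rg.apply([0,0,1])
step(B-90*z+[0,0,20],Rg); step(B,Rg)
```

```text
row [  6.67   8.04   4.11  15.47 -11.71 -22.67] tcp [ 480. -455.  278.] toolz [-0.17  0.56 -0.81]
row [  4.46   6.76  14.48  15.47 -11.71 -22.67] tcp [ 465. -405.  186.] toolz [-0.17  0.56 -0.81]
```

Request:
{"method": "arm_command", "body": {"steps": [[6.7, 8, 4, 15.5, -11.7, -22.7], [6.7, 8, 4, 15.5, -11.7, -22.7], [6.7, 8, 4, 15.5, -11.7, -22.7], [6.7, 8, 4, 15.5, -11.7, -22.7], [6.7, 8, 4, 15.5, -11.7, -22.7], [6.7, 8, 4, 15.5, -11.7, -22.7], [6.7, 8, 4, 15.5, -11.7, -22.7], [6.7, 8, 4, 15.5, -11.7, -22.7]]}}

```text
t: 15.22
eef_pos: [479.5, -455.9, 281.0]
tcp_rot: [-2.516, -0.001, 0.297]
ft_force: [0.2, -0.6, -0.3]
opening: 0.997
```

Run:
```python
from h import *
s=state();print(s['t'],s['opening']*95.1,s['joints'],grip())
step([434.8,-308.7,47],Rt(36,0.3))
m=camera_model('wrist'); im=read_camera('wrist')[:,:,::-1].copy()
B=[434.8,-308.7]
u=proj('wrist',[[*B,0],[*B,50],[*B,107]],m);print(u)
crop(im,140,20,360,280,2,'w5',u)
```

```text
15.2167 94.79128920692469 [-0.887  0.744  1.47   0.223  1.518 -1.264] [ 450.27  -359.914  142.113]
row [ 0.05  1.28 10.84  0.16 -0.13 -0.12] tcp [ 465. -405.  186.] toolz [-0.17  0.56 -0.81]
[[282.26  246.576]
 [282.294 229.898]
 [282.351 202.14 ]]
```

View pics/w5.png

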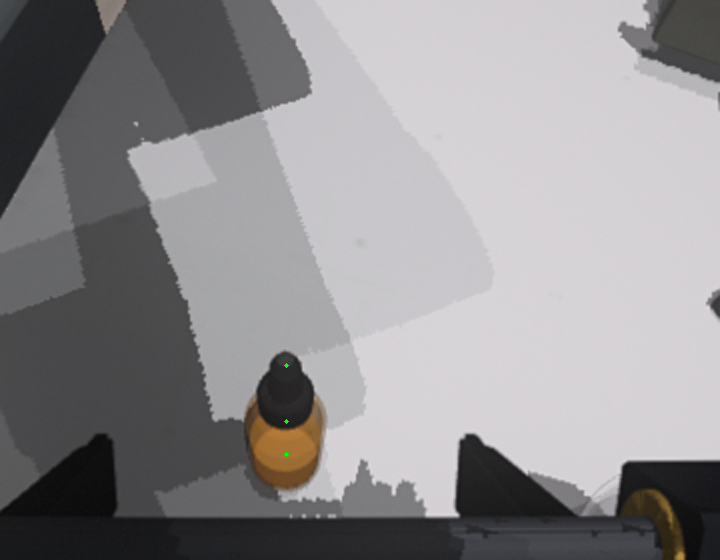

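Tenth view: the predicted axis points land on the bottle, and it is centred between the fingers. Descending and closing.

Request:
{"method": "arm_command", "body": {"steps": [[0, 0.3, 2.5, 0, 0, 0], [0, 0.7, 5.5, 0, 0, 0], [0, 1, 8, 0, 0, 0], [0, 1.2, 9.5, 0, 0, 0], [0, 1.3, 10.4, 0, 0, 0], [0, 1.3, 10.8, 0, 0, 0], [0, 1.3, 10.8, 0, 0, 0]]}}

```text
t: 15.85
eef_pos: [464.0, -405.8, 185.3]
tcp_rot: [-2.514, -0.001, 0.298]
ft_force: [1.0, 0.8, -0.3]
opening: 0.999
```

Request:
{"method": "arm_command", "body": {"steps": [[0, 0, 0, 0, 0, 0], [0, 0, 0, 0, 0, 0], [0, 0, 0, 0, 0, 0], [0, 0, 0, 0, 0, 0], [0, 0, 0, 0, 0, 0], [0, 0, 0, 0, 0, 0], [0, 0, 0, 0, 0, 0], [0, 0, 0, 0, 0, 0], [0, 0, 0, 0, 0, 0], [0, 0, 0, 0, 0, 0], [0, 0, 0, 0, 0, 0], [0, 0, 0, 0, 0, 0]], "jaw": 0}}

```text
t: 16.85
eef_pos: [463.9, -405.9, 184.9]
tcp_rot: [-2.513, -0.001, 0.299]
ft_force: [0.5, -0.1, 0.8]
opening: 0.35
```

Run:
```python
from h import *
s=state();print(s['t'],s['opening']*95.1,s['ft_force'],grip(),s['tcp_rot'])
g=grip(); step(g+[0,0,150],Rt(36,.3)); step(w([-95,-84,210]),Rt(36))
```

```text
16.85 33.28842291238658 [ 0.457 -0.126  0.832] [ 434.381 -309.68    46.312] [-2.513 -0.001  0.299]
row [  0.03  -8.81 -12.14   0.01  -0.07  -0.04] tcp [ 464. -406.  335.] toolz [-0.17  0.56 -0.81]
row [ 28.36 -33.33   4.    -0.    15.08  20.81] tcp [649. -42. 349.] toolz [ 0.09  0.58 -0.81]
```

Request:
{"method": "arm_command", "body": {"steps": [[0, 0, 0, 0, 0, 0], [0, -0.6, -0.8, 0, 0, 0], [0, -1.8, -2.4, 0, 0, 0], [0, -3.2, -4.4, 0, 0, 0], [0, -4.7, -6.5, 0, 0, 0], [0, -6.2, -8.5, 0, 0, 0], [0, -7.6, -10.5, 0, 0, 0], [0, -8.5, -11.7, 0, 0, 0], [0, -8.8, -12.1, 0, 0, 0], [0, -8.8, -12.1, 0, 0, 0]]}}

```text
t: 17.68
eef_pos: [463.8, -405.7, 336.1]
tcp_rot: [-2.516, -0.002, 0.299]
ft_force: [0.0, -0.2, -0.9]
opening: 0.348
```

Run:
```python
from h import *
s=state();print(s['t'],s['opening']*95.1,s['ft_force'],grip())
step(w([-95,-84,190]),Rt(36))
```

```text
17.6833 33.11311031805839 [ 0.033 -0.157 -0.923] [ 434.427 -309.747  197.295]
row [ 28.36 -23.28  17.81   0.11  15.01  20.86] tcp [649. -42. 329.] toolz [ 0.09  0.58 -0.81]
```

Request:
{"method": "arm_command", "body": {"steps": [[0.6, -0.5, 0.35, 0, 0.3, 0.4], [2, -1.6, 1.2, 0, 1, 1.5], [4.2, -3.5, 2.7, 0, 2.2, 3.1], [6.5, -5.3, 4.1, 0, 3.5, 4.8], [8.8, -7.2, 5.5, 0, 4.7, 6.5], [11, -9.1, 7, 0, 5.9, 8.1], [13.3, -11, 8.4, 0.1, 7.1, 9.8], [15.6, -12.8, 9.8, 0.1, 8.3, 11.5], [17.9, -14.7, 11.2, 0.1, 9.5, 13.1], [20.1, -16.5, 12.6, 0.1, 10.7, 14.8], [22.1, -18.2, 13.9, 0.1, 11.7, 16.3], [23.8, -19.6, 15, 0.1, 12.6, 17.5]]}}

```text
t: 18.68
eef_pos: [619.1, -97.4, 327.0]
tcp_rot: [-2.511, 0.004, -0.079]
ft_force: [1.2, -1.0, -0.8]
opening: 0.348
```

Run:
```python
from h import *
s=state();print(s['t'],s['opening']*95.1,loc(grip()))
step(w([-93,-84,165]),Rt(36))
step(w([-84,-84,95]),Rt(36))
```

```text
18.6833 33.115841026271795 [-153.877  -55.41   188.659]
row [ 2.52 -3.42  5.38 -0.14  2.58  3.13] tcp [649. -40. 304.] toolz [ 0.09  0.58 -0.81]
row [ 2.62 -0.01 11.56 -0.14  2.58  3.13] tcp [650. -31. 234.] toolz [ 0.09  0.58 -0.81]
```

Request:
{"method": "arm_command", "body": {"steps": [[1, -1.2, 1.7, 0, 1, 1.2], [2, -2.5, 3.7, -0.1, 2, 2.4], [2.5, -3.3, 5, -0.1, 2.6, 3.1], [2.5, -3.4, 5.4, -0.1, 2.6, 3.1], [2.5, -3.4, 5.4, -0.1, 2.6, 3.1], [2.5, -3.4, 5.4, -0.1, 2.6, 3.1]]}}

```text
t: 19.18
eef_pos: [647.8, -43.0, 304.1]
tcp_rot: [-2.513, -0.002, -0.148]
ft_force: [0.1, -1.0, -1.7]
opening: 0.346
```

Run:
```python
from h import *
s=state();print(s['t'],s['opening']*95.1,loc(grip()),s['ft_force'])
step(w([-84,-84,95]),Rt(36))
step(w([-54,-84,88]),Rt(36))
step(w([-53,-84,64]),Rt(36))
```

```text
19.1833 32.911552446414255 [-95.841 -83.428 165.54 ] [ 0.14  -1.027 -1.706]
row [ 0.05  3.19  6.4   0.01 -0.01  0.17] tcp [650. -31. 234.] toolz [ 0.09  0.58 -0.81]
row [ 0.06  1.17  8.73  0.01 -0.01  0.17] tcp [655.  -2. 227.] toolz [ 0.09  0.58 -0.81]
row [ 0.05  2.5  10.73  0.01 -0.01  0.17] tcp [655.  -1. 203.] toolz [ 0.09  0.58 -0.81]
```

Request:
{"method": "arm_command", "body": {"steps": [[0, 0.8, 1.6, 0, 0, 0], [0, 1.8, 3.5, 0, 0, 0], [0, 2.7, 5.4, 0, 0, 0], [0, 3.2, 6.4, 0, 0, 0], [0, 3.2, 6.4, 0, 0, 0], [0, 2.6, 7, 0, 0, 0], [0, 1.8, 8, 0, 0, 0], [0, 1.2, 8.7, 0, 0, 0], [0, 1.2, 8.7, 0, 0, 0], [0, 1.7, 9.5, 0, 0, 0], [0, 2.2, 10.2, 0, 0, 0], [0, 2.3, 10.5, 0, 0, 0]]}}

```text
t: 20.18
eef_pos: [654.6, -0.4, 204.9]
tcp_rot: [-2.514, -0.002, -0.148]
ft_force: [-0.5, 0.4, -0.9]
opening: 0.346
```

Run:
```python
from h import *
s=state();print(s['t'],s['opening']*95.1,loc(grip()),s['ft_force'],s['moment'])
step(w([-53,-84,62.3]),Rt(36))
```

```text
20.1833 32.951641835872095 [-52.805 -83.825  66.255] [-0.463  0.412 -0.927] [-0.483  0.137  0.013]
row [ 0.03  0.25  0.31  0.02 -0.04  0.15] tcp [655.  -1. 201.] toolz [ 0.09  0.58 -0.81]
```

Request:
{"method": "arm_command", "body": {"steps": [[0, 0.06, 0.08, 0, 0, 0], [0, 0.12, 0.16, 0, 0, 0], [0, 0.18, 0.24, 0, 0, 0], [0, 0.22, 0.3, 0, 0, 0], [0, 0.22, 0.3, 0, 0, 0]]}}

```text
t: 20.6
eef_pos: [654.9, -0.4, 202.8]
tcp_rot: [-2.513, -0.004, -0.148]
ft_force: [-0.1, 0.6, -1.6]
opening: 0.345
```

Run:
```python
from h import *
s=state();print(s['t'],s['opening']*95.1,loc(grip()),s['ft_force'],s['moment'])
```

```text
20.6 32.825363783177586 [-52.691 -84.376  64.155] [-0.083  0.65  -1.631] [-0.468  0.127  0.017]
```

Request:
{"method": "arm_command", "body": {"steps": [[0, 0, 0, 0, 0, 0], [0, 0.06, 0.08, 0, 0, 0], [0, 0.09, 0.12, 0, 0, 0], [0, 0.09, 0.12, 0, 0, 0]]}}

```text
t: 20.93
eef_pos: [654.9, -0.3, 201.2]
tcp_rot: [-2.513, -0.004, -0.148]
ft_force: [0.5, 0.2, -1.3]
opening: 0.351
```

Run:
```python
from h import *
s=state();print(s['t'],s['opening']*95.1,loc(grip()),s['ft_force'],s['moment'])
```

```text
20.9333 33.38042413335428 [-52.612 -84.3    62.562] [ 0.472  0.194 -1.34 ] [-0.482  0.12  -0.043]
```

Request:
{"method": "arm_command", "body": {"steps": [[0, 0.04, 0.05, 0, 0, 0], [0, 0.07, 0.1, 0, 0, 0], [0, 0.07, 0.1, 0, 0, 0]]}}

```text
t: 21.18
eef_pos: [654.9, -0.3, 200.7]
tcp_rot: [-2.512, -0.004, -0.148]
ft_force: [-1.8, -0.9, 6.5]
opening: 0.346
```

Run:
```python
from h import *
s=state();print(s['t'],s['opening']*95.1,loc(grip()),s['ft_force'],s['moment'])
```

```text
21.1833 32.893375556424466 [-52.41  -84.369  62.237] [-1.793 -0.853  6.477] [0.163 0.423 0.18 ]
```

Request:
{"method": "arm_command", "body": {"steps": [[0, 0, 0, 0, 0, 0], [0, 0, 0, 0, 0, 0], [0, 0, 0, 0, 0, 0], [0, 0, 0, 0, 0, 0], [0, 0, 0, 0, 0, 0], [0, 0, 0, 0, 0, 0]], "jaw": 6.5}}

```text
t: 21.68
eef_pos: [654.9, -0.3, 199.9]
tcp_rot: [-2.513, -0.003, -0.148]
ft_force: [-0.9, -0.7, 0.3]
opening: 0.669
```

Request:
{"method": "arm_command", "body": {"steps": [[0, 0, -0.5, 0, 0, 0], [0, 0, -1.5, 0, 0, 0], [0, 0, -3, 0, 0, 0], [0, 0, -5, 0, 0, 0], [0, 0, -7.5, 0, 0, 0], [0, 0, -10.5, 0, 0, 0], [0, 0, -13.5, 0, 0, 0], [0, 0, -16, 0, 0, 0], [0, 0, -17, 0, 0, 0], [0, 0, -17, 0, 0, 0], [0, 0, -17, 0, 0, 0]]}}

```text
t: 22.6
eef_pos: [639.3, -99.2, 337.6]
tcp_rot: [-2.514, -0.004, -0.149]
ft_force: [-0.6, 0.6, -0.2]
opening: 0.686
```

Run:
```python
from h import *
s=state();print(s['t'],s['opening']*95.1,loc(grip()),s['ft_force'])
m=camera_model('wrist'); im=read_camera('wrist')[:,:,::-1].copy()
P=[w([-52.5,-84,16]),w([-52.5,-84,123])]+[w([-186.5,-84.5,z]) for z in(36,63,90)]
u=proj('wrist',P,m);print(u)
cv2.imwrite('pics/w6raw.png',im);crop(im,100,20,400,300,2,'w6',u)
g=w([-186.5,-84.5,63]); z=Rt(36).apply([0,0,1]); step(g-60*z,Rt(36)); step(g,Rt(36))
```

```text
22.6 65.26339197774062 [-152.738  -83.838  199.012] [-0.555  0.569 -0.243]
[[282.075 217.112]
 [282.396 170.688]
 [282.527 343.595]
 [282.646 343.615]
 [282.789 343.64 ]]
row [ 0.08 10.72  2.92  0.   -0.05  0.16] tcp [ 630. -168.  250.] toolz [ 0.09  0.58 -0.81]
row [ 0.07 10.72  8.92  0.   -0.05  0.16] tcp [ 635. -133.  202.] toolz [ 0.09  0.58 -0.81]
```

View pics/w6.png

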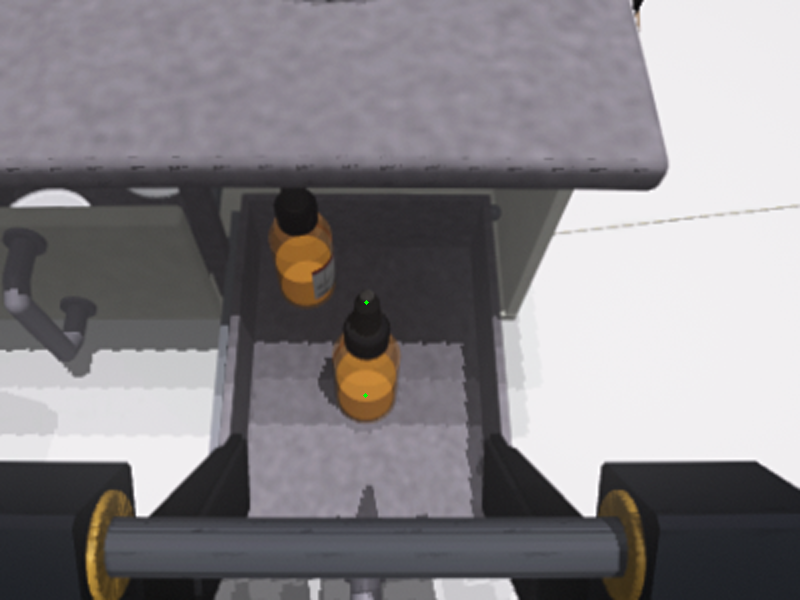

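Eleventh view: the bottle stands upright at (365, 300–415) in the right drawer, where predicted, and the left drawer is shut. Now back to the right handle.

Request:
{"method": "arm_command", "body": {"steps": [[0, 2, 0.2, 0, 0, 0], [0, 5, 0.8, 0, 0, 0], [0, 8, 1.8, 0, 0, 0], [0, 10.2, 2.7, 0, 0, 0], [0, 10.7, 3.3, 0, 0, 0], [0.1, 10.7, 5.5, 0, 0, 0], [0.1, 10.7, 7.5, 0, 0, 0], [0.1, 10.7, 8.7, 0, 0, 0], [0.1, 10.7, 8.9, 0, 0, 0], [0.1, 10.7, 8.9, 0, 0, 0]]}}

```text
t: 23.48
eef_pos: [636.3, -132.0, 202.3]
tcp_rot: [-2.513, -0.002, -0.146]
ft_force: [-0.5, -0.6, -0.1]
opening: 0.682
```

Request:
{"method": "arm_command", "body": {"steps": [[0, 0, 0, 0, 0, 0], [0, 0, 0, 0, 0, 0], [0, 0, 0, 0, 0, 0], [0, 0, 0, 0, 0, 0], [0, 0, 0, 0, 0, 0], [0, 0, 0, 0, 0, 0], [0, 0, 0, 0, 0, 0], [0, 0, 0, 0, 0, 0], [0, 0, 0, 0, 0, 0], [0, 0, 0, 0, 0, 0], [0, 0, 0, 0, 0, 0], [0, 0, 0, 0, 0, 0]], "jaw": 0}}

```text
t: 24.48
eef_pos: [635.4, -132.9, 202.5]
tcp_rot: [-2.512, -0.001, -0.146]
ft_force: [-7.3, -0.4, 2.9]
opening: 0.118
```

Run:
```python
from h import *
s=state();print(s['t'],s['opening']*95.1,loc(grip()),s['ft_force'])
g=loc(grip()); step(w([-60,g[1],g[2]]),Rt(36)); step(w([-36.5,g[1],g[2]]),Rt(36))
```

```text
24.4833 11.183730873525802 [-186.478  -84.312   63.989] [-7.277 -0.417  2.854]
row [  0.02 -10.24   7.44  -0.04   0.06   0.19] tcp [654.  -8. 203.] toolz [ 0.09  0.58 -0.81]
row [  0.03 -12.14   8.82  -0.04   0.06   0.19] tcp [658.  16. 203.] toolz [ 0.09  0.58 -0.81]
```

Request:
{"method": "arm_command", "body": {"steps": [[0, -0.05, 0.04, 0, 0, 0], [0, -0.18, 0.13, 0, 0, 0], [0, -0.4, 0.29, 0, 0, 0], [0, -0.7, 0.51, 0, 0, 0], [0, -1.05, 0.76, 0, 0, 0], [0, -1.45, 1.05, 0, 0, 0], [0, -1.9, 1.38, 0, 0, 0], [0, -2.35, 1.71, 0, 0, 0], [0, -2.8, 2.03, 0, 0, 0], [0, -3.25, 2.36, 0, 0, 0], [0, -3.7, 2.69, 0, 0, 0], [0, -4.15, 3.02, 0, 0, 0]]}}

```text
t: 25.48
eef_pos: [643.0, -82.0, 202.5]
tcp_rot: [-2.513, -0.001, -0.147]
ft_force: [-6.2, -1.8, 3.8]
opening: 0.121
```

Request:
{"method": "arm_command", "body": {"steps": [[0, -0.45, 0.33, 0, 0, 0], [0, -0.9, 0.65, 0, 0, 0], [0, -1.35, 0.98, 0, 0, 0], [0, -1.8, 1.31, 0, 0, 0], [0, -2.25, 1.63, 0, 0, 0], [0, -2.7, 1.96, 0, 0, 0], [0, -3.15, 2.29, 0, 0, 0], [0, -3.6, 2.62, 0, 0, 0], [0, -4.05, 2.94, 0, 0, 0], [0, -4.45, 3.23, 0, 0, 0], [0, -4.8, 3.49, 0, 0, 0], [0, -5.1, 3.7, 0, 0, 0]]}}

```text
t: 26.48
eef_pos: [652.4, -19.6, 202.6]
tcp_rot: [-2.513, -0.002, -0.147]
ft_force: [-4.7, -0.3, 2.3]
opening: 0.123
```

Run:
```python
from h import *
s=state();print(s['t'],s['opening']*95.1,loc(grip()),s['ft_force'])
g=loc(grip());step(w([-36.5,g[1],g[2]]),Rt(36))
```

```text
26.4833 11.660955468907932 [-72.014 -84.414  64.024] [-4.736 -0.33   2.269]
row [ 0.01 -2.88  2.09 -0.02  0.02  0.2 ] tcp [658.  16. 203.] toolz [ 0.09  0.58 -0.81]
```

Request:
{"method": "arm_command", "body": {"steps": [[0, -0.25, 0.18, 0, 0, 0], [0, -0.5, 0.36, 0, 0, 0], [0, -0.75, 0.54, 0, 0, 0], [0, -1.0, 0.73, 0, 0, 0], [0, -1.2, 0.87, 0, 0, 0], [0, -1.4, 1.02, 0, 0, 0], [0, -1.6, 1.16, 0, 0, 0], [0, -1.8, 1.31, 0, 0, 0], [0, -1.98, 1.44, 0, 0, 0], [0, -2.13, 1.55, 0, 0, 0], [0, -2.25, 1.63, 0, 0, 0], [0, -2.35, 1.71, 0, 0, 0]]}}

```text
t: 27.48
eef_pos: [656.6, 8.3, 202.6]
tcp_rot: [-2.514, -0.002, -0.147]
ft_force: [-7.8, -4.7, 4.2]
opening: 0.119
```

Request:
{"method": "arm_command", "body": {"steps": [[0, -0.08, 0.06, 0, 0, 0], [0, -0.16, 0.12, 0, 0, 0], [0, -0.24, 0.17, 0, 0, 0], [0, -0.32, 0.23, 0, 0, 0], [0, -0.38, 0.28, 0, 0, 0], [0, -0.38, 0.28, 0, 0, 0]]}}

```text
t: 27.98
eef_pos: [657.6, 14.2, 202.5]
tcp_rot: [-2.512, -0.002, -0.147]
ft_force: [-3.1, 6.2, 1.9]
opening: 0.122
```

Run:
```python
from h import *
s=state();print(s['t'],s['opening']*95.1,loc(grip()),s['ft_force'])
```

```text
27.9833 11.569579675280485 [-37.696 -84.426  64.031] [-3.09   6.166  1.915]
```

Past the catch, and it is now being drawn in. Pressing gently to the stop.

Request:
{"method": "arm_command", "body": {"steps": [[0, -0.07, 0.05, 0, 0, 0], [0, -0.14, 0.1, 0, 0, 0], [0, -0.21, 0.15, 0, 0, 0], [0, -0.26, 0.19, 0, 0, 0], [0, -0.26, 0.19, 0, 0, 0]]}}

```text
t: 28.4
eef_pos: [657.7, 15.5, 202.7]
tcp_rot: [-2.515, -0.002, -0.147]
ft_force: [-11.1, -11.4, 7.7]
opening: 0.122
```

Run:
```python
from h import *
s=state();print(s['t'],s['opening']*95.1,loc(grip()),s['ft_force'])
```

```text
28.4 11.621004123857166 [-36.728 -84.442  63.994] [-11.063 -11.38    7.743]
```

It is at the stop: -36.73 against -36.72 when the drawer was first shut. Releasing and retreating.

Request:
{"method": "arm_command", "body": {"steps": [[0, 0.1, -0.07, 0, 0, 0], [0, 0.1, -0.07, 0, 0, 0], [0, 0.1, -0.07, 0, 0, 0], [0, 0.1, -0.07, 0, 0, 0], [0, 0.1, -0.07, 0, 0, 0], [0, 0.1, -0.07, 0, 0, 0], [0, 0.1, -0.07, 0, 0, 0]], "jaw": 7}}

```text
t: 28.98
eef_pos: [658.2, 15.5, 202.5]
tcp_rot: [-2.513, -0.004, -0.148]
ft_force: [-1.1, 0.1, -0.5]
opening: 0.55
```

Request:
{"method": "arm_command", "body": {"steps": [[0, 0.5, -1.5, 0, 0, 0], [0, 1.3, -4, 0, 0, 0], [0, 2.2, -7, 0, 0, 0], [0, 3, -10, 0, 0, 0], [0, 3, -14, 0, 0, 0], [0, 3, -17, 0, 0, 0], [0, 3, -19, 0, 0, 0], [0, 3, -20, 0, 0, 0], [0, 3, -20, 0, 0, 0], [0, 3, -20, 0, 0, 0], [0, 3, -20, 0, 0, 0]]}}

```text
t: 29.9
eef_pos: [636.6, -124.3, 345.5]
tcp_rot: [-2.513, -0.002, -0.148]
ft_force: [0.4, -0.5, -0.4]
opening: 0.735
```

Run:
```python
from h import *
s=state();print(s['t'],s['opening']*95.1,loc(grip()),s['ft_force'])
a=cv2.resize(read_camera('scene')[100:350,150:400,::-1],(500,500)); b=cv2.resize(read_camera('wrist')[:,:,::-1],(300,225))
o=np.zeros((500,800,3),np.uint8);o[:,:500]=a;o[:225,500:]=b;cv2.imwrite('pics/fin.png',o)
```

```text
29.9 69.92084058193677 [-177.857  -84.461  206.972] [ 0.391 -0.479 -0.355]
```

View pics/fin.png

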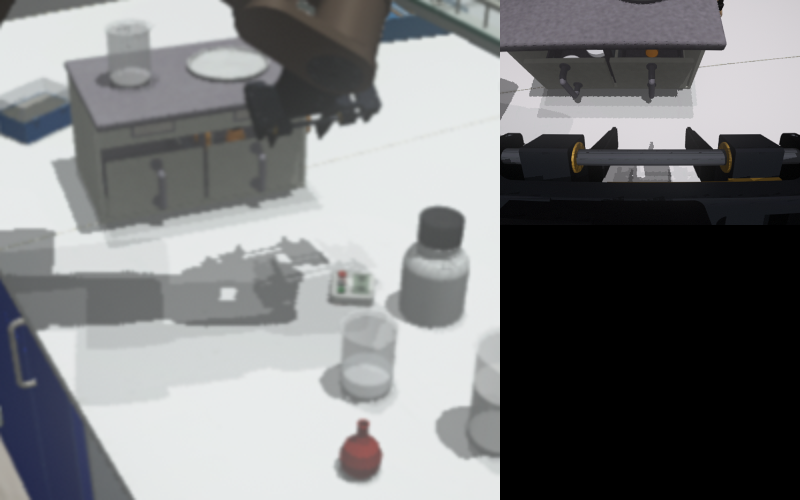

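Twelfth view: both panels are flush, at (160,180) and (262,165). The glass, bulb and timer stand undisturbed and the arm is clear, so I'm handing in.

```bash
python3 -c "
from cell import *
print(job_done())"
```

```text
the job is handed in; nothing more can be done
None
```

The bottle is standing upright in the right drawer and both drawers are shut. I handed the job in at about 30 s of the 72 s allowed; no verdict was reported.

- **Left drawer:** I gripped its handle and pushed it slowly through the catch to the hard stop, pressing with about 11 N there. The right drawer then opened, so the interlock had released.
- **Bottle:** I opened the right drawer about 150 mm and picked the bottle up with the tool tilted. I set it down until I felt about 6 N of contact. The wrist picture showed it upright and where I expected it.
- **Right drawer:** I closed it slowly through its catch. The handle ended at −36.73 mm, against −36.72 mm when I first gripped it shut.
- **Last picture:** both drawer fronts are flush, and the glass, bulb and timer look undisturbed. The gripper is open and clear of everything, with under 1 N at the wrist.

**Disagreements:**
- My first estimate of the bottle's position was about 4 mm off. I corrected it from the wrist camera before grasping.
- My position for the unit was about 1.5 to 2.5 mm off in depth, judged by the handles' shut positions. I allowed for this.
- With the drawers shut, I could not see the bottle again to confirm it stayed upright. Closing was slow and smooth, and the handle force showed nothing unusual.

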